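# Close a plaster mould and clamp it with the screw

## Task

Get the plaster mould ready for casting: put the loose upper half on the lower half in the clamp, the right way round so that its keys drop in and it sits flush, and let go of it. Then swing the clamp arm over the mould to its stop and screw the round knob clockwise, regripping as often as needed, until it is fully home and the foot presses on the mould. Leave the bowl, the wooden dish and the wooden rib where they are.

Things in the scene. Friction and masses are not known exactly. Their poses are not given: they have to be found in the camera images.
- mould_top: Loose upper half of a plaster mould, white, 120 x 62 x 40 mm, 0.35 kg, lying flat at any yaw. Origin: underside, centre line; x to the narrow nose, z up. Wide body x -54..26 mm, 62 mm wide (grip across y at the origin, 22 mm up). Nose x 26..66, 38 wide, blind pour hole on top. Pockets in the underside, 12 mm deep: 23 x 47 mm (x, y) at x = -30, 21 x 21 at x = 48.
- mould_nose (a point): Point on the underside of mould_top's nose, 60 mm from its origin along x.
- press: Fixed clamp: plywood board with the lower mould half, same outline as mould_top, top face 42 mm above the table. Origin on the table under the mould centre, x to the nose. Keys 11 mm high: bar 20 x 44 at x = -30 mm, dome 18 across at x = 48; 1.5 mm play in the pockets; the wrong way round the top half stands 11 mm proud. Arm's post at x = 0, y = -120 mm, 142 mm high.
- seat (a point): Centre of the parting face, on the press's origin axis, 42 mm above the table; axes as the press. mould_top's origin comes to lie here.
- seat_nose (a point): On the parting face, 60 mm along the press's x; point mould_nose comes to lie here.
- clamp_arm (a joint): Swing arm on the post: 120 mm from post to screw axis, bar 26 mm wide at z 108..124 mm. 0 rad = at its stop, pointing to the press's +y, screw over the mould centre; grows as it swings away, clockwise from above (screw towards the press's +x). Starts at 1.1 to 1.5. Stiff (2.5 N at the knob); stays where left.
- knob (a joint): Clamp screw, vertical axis. 0 rad = fully screwed down, collar on the arm; grows anticlockwise from above (unscrewing). 10 mm of travel a turn; starts 8 to 10.5 rad unscrewed. Little friction (0.06 N m); stays where left. If gripped while the arm swings it turns relative to the arm.
- knob_grip (a point): On the knob's axis at the height to grip, 10 mm below its top. Black fluted knob 56 mm across, 32 mm high; it sinks with the screw. When fully down this point is 158 mm above the table.
- foot: Rubber round foot under the screw, 36 mm across, on a spring of 2 N/mm. Its face is 32 mm below this origin: 76 mm above the table when screwed home with no mould under it, 13 to 17 mm higher at the start. The closed mould's top is at 82 mm, so the spring gives about 6 mm at home.
- slip_bowl: Bystander: pale bowl 115 mm across, 53 mm high; origin under its centre.
- wood_dish: Bystander: square wooden dish 97 mm, 17 mm high; origin under its centre.
- rib_kidney: Bystander: kidney-shaped flat wooden rib 70 x 110 x 8 mm; origin under its centre.

How it is judged:
By the outcome, as a careful person would: the job done as asked, in the order asked, and still so for the second after the job is handed in, with the robot touching nothing.
It also fails if it takes over 72 s, if anything falls off the work surface, if the arm or the gripper's body presses on something with over 40 N, if the wrist force passes 120 N, or if a joint passes its speed limit or range.

## Robot

A 6-joint arm with a two-finger parallel gripper is mounted at the origin on a cart in front of the work surface, level with it; the furniture and walls round the work are solid. World frame = base frame: x ahead of the robot, y to its left, z up, the work surface at z = 0. Lengths are in m, angles in degrees, forces in N, time in s.
With the tool pointing down it reaches from about 0.375 to 0.9 m from the base axis. Payload 3.1 kg.
Tool frame: the origin (TCP) lies midway between the tips of the shut fingers; the grasp point (between the pads) lies 19 mm behind it; z points along the fingers, y is the line along which they close (so a half turn about z gives the same grasp; the last joint's range is limited). The gripper opens to 87 mm and grips with 3 to 60 N. Pads are 19 mm wide; open, the fingers measure 117 mm over their backs; the gripper's body (75 mm by 190 mm) begins 51 mm behind the grasp point.
Start: joints at [-85.915, 30.224, 82.088, -0, 67.689, -10.227], TCP at [0.155, -0.606, 0.223] pointing down, gripper open.
Joint ranges: [-176.69, 176.69], [-43.24, 126.21], [12.49, 139.97], [-82, 262], [0, 151.66], [-163.58, 163.58]. Speed limits (degrees/s): [159.86, 159.86, 180, 180, 180, 180].

## Interface

Orientations are given as a 3x3 rotation matrix whose columns are the frame's x, y, z axes.
In Python, from rig import bot gives the robot as it stands.
- The arm moves only by the shell command python3 steer.py 'ROWS'. ROWS is a JSON list of rows, 1 to 20 of them, each an object with the fields x, y, z (the shift in units of 50 mm), rx, ry, rz (a rotation vector in degrees), finger_gap (the opening from 0.0 (shut) to 1.0 (fully open)); a field left out counts as zero (the opening has to be given); each row is the pose to reach, as a shift and turn from the pose commanded when the command began, along the tool's axes at that moment; what a row does not reach only later rows make up. A row lasts 1/10 s, in which the tool goes at most 0.05 m and 8.59 degrees, less where a joint would pass 70% of its speed; a pose out of reach is approached as far as the arm can. The fingers move at their own pace and stop on an object; the grip force is fixed at half the most. Time passes only in rows, so rows that do not move let the fingers close. It prints the time, the measured TCP pose, the force, the opening and the grip force at its end. Input that does not fit is refused with a message, and nothing moves.
- bot.read_state(): the state, without advancing time (a new reading comes with each control period).
- bot.capture(name): name is "scene" or "top" or "wrist"; returns a dict with "color" (480x640x3 uint8, red, green, blue), "K" (3x3 intrinsics, pixels), "view" (4x4, takes a point from world to camera coordinates); the wrist camera has in their place "mount" (4x4, takes a point from camera to tool coordinates, whose origin is the TCP and whose axes are the flange's). Camera axes: x right, y up, looking along -z (the intrinsics and any distortion apply to the point x, -y, -z); pixel columns grow to the right and rows downward; lengths in m; the calibration is good to about 2 mm. A picture is of the moment at which its call begins: read the wrist's pose just before it. There is no depth.
- bot.hand_in(): hands the job in; it is judged then, once.
The state is a dict: "time_s": time; "joint_positions": joint angles; "qvel": joint speeds; "tau": joint torques, N m; "position": TCP position; "tcp_rot": TCP orientation; "force": force on the tool from outside, world axes, zero at the start; "moment": the same for the moment, N m; "opening": opening from 0.0 (shut) to 1.0 (fully open); "grasp_force": force on a finger pad.
Only numpy, scipy, OpenCV 4.12 (cv2) and the standard library are available. Lean on these libraries where they do the work, as an engineer would, in place of code of your own. Each camera call takes 0.05 s, during which the arm holds its last target. There are 200 camera calls.

## Working session

There is one attempt and no reset: what is moved stays moved. The work goes in short steps, Python scripts to look and compute and a shell command to move; the robot and the scene stay as the last step left them, time stands still between calls to the robot, and variables do not carry over. Pictures are saved under pics/ and viewed, at most 10 in all, crops included, and the job is handed in when it is done.

```bash
ls; mkdir -p pics; python3 - <<'E'
from rig import bot
import cv2,numpy as np
s=bot.read_state();print({k:np.round(v,3).tolist() for k,v in s.items()})
for n in("scene","top"):
    c=bot.capture(n);cv2.imwrite(f"pics/{n}0.png",c["color"][:,:,::-1]);np.savez(f"pics/{n}0.npz",**{k:v for k,v in c.items()})
    print(n,c.keys(),c["K"].tolist(),np.round(c["view"],4).tolist())
E
```

```text
pics
rig.py
steer.py
{'time_s': 0.0, 'joint_positions': [-85.915, 30.277, 82.156, -0.0, 67.689, -10.227], 'qvel': [0.038, 0.01, 0.012, 0.091, -0.001, -0.019], 'tau': [0.001, -44.003, -17.659, 0.063, 0.058, -0.0], 'position': [0.154, -0.605, 0.222], 'tcp_rot': [[0.969, 0.247, -0.0], [0.247, -0.969, 0.002], [0.0, -0.002, -1.0]], 'force': [0.118, -0.184, 0.118], 'moment': [0.012, -0.007, -0.049], 'grasp_force': 0.0, 'opening': 1.002}
scene dict_keys(['color', 'K', 'view']) [[465.78936043719375, 0.0, 312.2610759432184], [0.0, 465.78936043719375, 245.77415580526107], [0.0, 0.0, 1.0]] [[-0.7995, -0.6006, -0.0085, 0.4624], [0.4618, -0.6236, 0.6308, -0.3007], [-0.3842, 0.5003, 0.7759, -1.3658], [0.0, 0.0, 0.0, 1.0]]
top dict_keys(['color', 'K', 'view']) [[506.93073557082516, 0.0, 315.8982009136279], [0.0, 506.93073557082516, 243.38649230401583], [0.0, 0.0, 1.0]] [[0.0203, -0.9997, 0.0113, 0.0119], [0.9907, 0.0216, 0.1341, -0.5686], [-0.1343, 0.0085, 0.9909, -1.3471], [0.0, 0.0, 0.0, 1.0]]
```

View pics/top0.png

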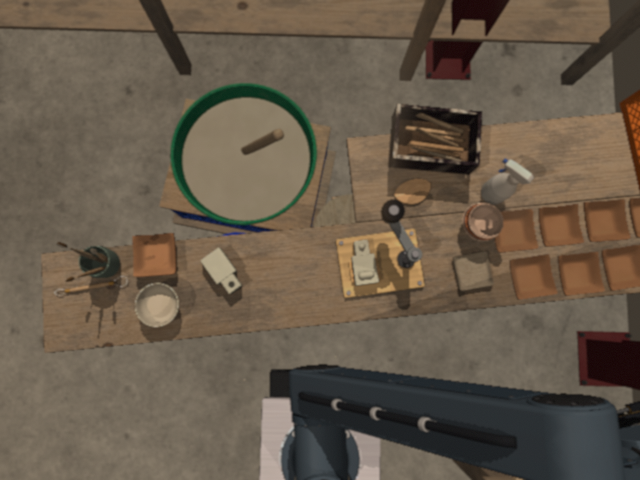

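View pics/scene0.png

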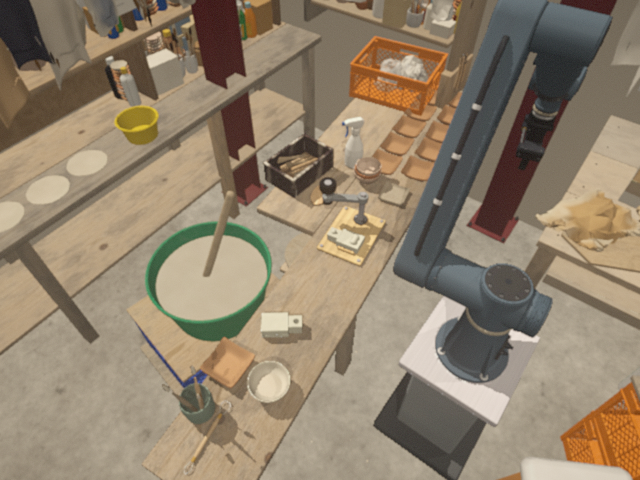

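The top view shows the loose mould at about (222,270) with its nose at (233,286). The press's lower half is at (365,262), nose up at (362,243), the post at about (409,258) and the knob at (393,211). The scene view agrees with this.

```bash
cat > h.py <<'E'
import numpy as np,cv2
from scipy.spatial.transform import Rotation as R
F=np.diag([1,-1,-1.])
def ray(K,view,px):
    V=np.asarray(view);d=V[:3,:3].T@(F@np.linalg.inv(K)@np.r_[px,1.]);o=-V[:3,:3].T@V[:3,3];return o,d
def plane(K,view,px,z):
    o,d=ray(K,view,px);return o+d*(z-o[2])/d[2]
def cross(r1,r2):
    A=np.c_[r1[1],-r2[1]];t=np.linalg.lstsq(A,r2[0]-r1[0],rcond=None)[0]
    a,b=r1[0]+t[0]*r1[1],r2[0]+t[1]*r2[1];return (a+b)/2,np.linalg.norm(a-b)
def proj(K,view,p):
    q=F@(view[:3,:3]@p+view[:3,3]);q=K@q;return q[:2]/q[2]
def wview(s,mount):
    T=np.eye(4);T[:3,:3]=s["tcp_rot"];T[:3,3]=s["position"];return np.linalg.inv(T@mount)
def wcap(bot,name):
    s=bot.read_state();c=bot.capture("wrist");v=wview(s,np.array(c["mount"]))
    cv2.imwrite(f"pics/{name}.png",c["color"][:,:,::-1]);np.savez(f"pics/{name}.npz",K=c["K"],view=v,color=c["color"],mount=c["mount"]);return c,v,s
def todelta(s,target,yaw=None):
    Rt=np.array(s["tcp_rot"]);return Rt.T@(np.array(target)-s["position"])
E
python3 - <<'E'
from h import *
from rig import bot
t=np.load("pics/top0.npz");s=np.load("pics/scene0.npz")
for n,p,z in[("mould",(219,268),.04),("nose",(234,287),.04),("low",(365,262),.042),("lownose",(362,243),.042),("knob",(393,210),.18),("post",(409,258),.142),("bowl",(157,305),.05)]:
    print(n,plane(t["K"],t["view"],p,z).round(3))
print("knob x",cross(ray(t["K"],t["view"],(393,210)),ray(s["K"],s["view"],(327,184))))
st=bot.read_state();c=bot.capture("wrist");print(np.round(c["mount"],4).tolist(),c["K"].tolist())
for tg in[(.45,-.3,.34),(.5,.15,.34)]:print(todelta(st,tg).round(3))
E
```

```text
mould [0.495 0.285 0.04 ]
nose [0.445 0.242 0.04 ]
low [ 0.52  -0.11   0.042]
lownose [ 0.572 -0.102  0.042]
knob [ 0.637 -0.164  0.18 ]
post [ 0.522 -0.211  0.142]
bowl [0.392 0.443 0.05 ]
knob x (array([ 0.63824039, -0.16489337,  0.17408201]), np.float64(0.0008087209878657451))
[[0.0011, 0.9686, 0.2484, 0.0675], [1.0, -0.0006, -0.0018, 0.0007], [-0.0016, 0.2484, -0.9686, -0.1625], [0.0, 0.0, 0.0, 1.0]] [[339.6772810759357, 0.0, 320.6609505737641], [0.0, 339.6772810759357, 232.63649406394455], [0.0, 0.0, 1.0]]
[ 0.362 -0.223 -0.118]
[ 0.521 -0.646 -0.117]
```

The manual's scale: shifts go in units of 50 mm. Converting my numbers, 0.387 m is 7.74, -0.319 m is -6.38.

```bash
python3 steer.py '[{"x":7.74, "y":-6.38, "z":-3.56, "finger_gap":1}, {"x":7.74, "y":-6.38, "z":-3.56, "finger_gap":1}, {"x":7.74, "y":-6.38, "z":-3.56, "finger_gap":1}, {"x":7.74, "y":-6.38, "z":-3.56, "finger_gap":1}, {"x":7.74, "y":-6.38, "z":-3.56, "finger_gap":1}, {"x":7.74, "y":-6.38, "z":-3.56, "finger_gap":1}, {"x":7.74, "y":-6.38, "z":-3.56, "finger_gap":1}, {"x":7.74, "y":-6.38, "z":-3.56, "finger_gap":1}, {"x":7.74, "y":-6.38, "z":-3.56, "finger_gap":1}, {"x":7.74, "y":-6.38, "z":-3.56, "finger_gap":1}, {"x":7.74, "y":-6.38, "z":-3.56, "finger_gap":1}, {"x":7.74, "y":-6.38, "z":-3.56, "finger_gap":1}, {"x":7.74, "y":-6.38, "z":-3.56, "finger_gap":1}, {"x":7.74, "y":-6.38, "z":-3.56, "finger_gap":1}]'
python3 - <<'E'
from h import *
from rig import bot
c,v,s=wcap(bot,"w1");print(s["position"],s["time_s"],np.linalg.norm(s["qvel"]))
st=s;print(todelta(s,(.47,.2,.35)).round(3))
E
```

```text
time_s: 1.55
position: [0.4498, -0.2013, 0.3997]
tcp_rot: [[0.969, 0.246, -0.002], [0.246, -0.969, 0.001], [-0.002, -0.001, -1.0]]
force: [-0.0, -0.8, 0.6]
opening: 1.0
grasp_force: 0.0
[ 0.44983562 -0.20125337  0.39974069] 1.55 1.013359646024047
[ 0.118 -0.384  0.05 ]
```

View pics/w1.png

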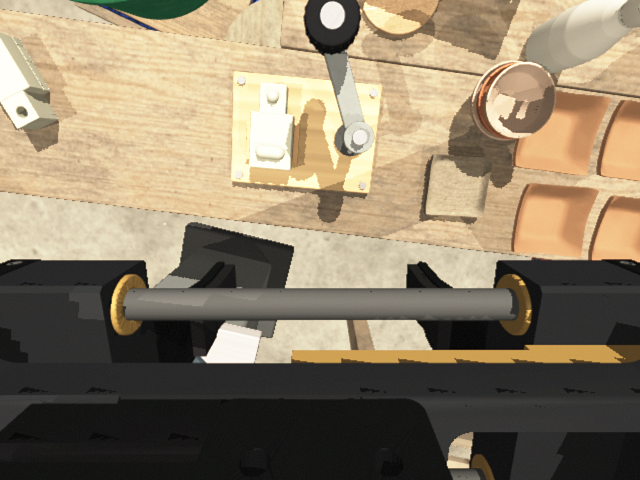

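The wrist view shows the press: key dome at about (272,96), bar at (270,153), post at (356,138), knob at (332,20). The loose mould is at the left edge.

```bash
python3 steer.py '[{"x":2.3, "y":-7.7, "z":1, "finger_gap":1}, {"x":2.3, "y":-7.7, "z":1, "finger_gap":1}, {"x":2.3, "y":-7.7, "z":1, "finger_gap":1}, {"x":2.3, "y":-7.7, "z":1, "finger_gap":1}, {"x":2.3, "y":-7.7, "z":1, "finger_gap":1}, {"x":2.3, "y":-7.7, "z":1, "finger_gap":1}, {"x":2.3, "y":-7.7, "z":1, "finger_gap":1}, {"x":2.3, "y":-7.7, "z":1, "finger_gap":1}, {"x":2.3, "y":-7.7, "z":1, "finger_gap":1}, {"x":2.3, "y":-7.7, "z":1, "finger_gap":1}]'
python3 - <<'E'
from h import *
from rig import bot
c,v,s=wcap(bot,"w2");print(s["position"],s["time_s"])
a=cv2.imread("pics/w1.png")[60:200,220:400];b=cv2.imread("pics/w2.png")
a=cv2.resize(a,None,fx=3.2,fy=3.2,interpolation=cv2.INTER_CUBIC)
b=cv2.resize(b[0:260,100:540],None,fx=1.3,fy=1.3) if 0 else b[20:240,160:480]
b=cv2.resize(b,None,fx=800/320*.7,fy=800/320*.7)[:,:224] if 0 else b
out=np.zeros((600,800,3),np.uint8);out[:a.shape[0],:a.shape[1]]=a
cv2.imwrite("pics/crop1.png",a)
E
```

```text
time_s: 2.6
position: [0.4667, 0.2007, 0.3496]
tcp_rot: [[0.969, 0.249, -0.002], [0.249, -0.969, -0.001], [-0.002, 0.0, -1.0]]
force: [0.2, -0.5, -0.1]
opening: 1.002
grasp_force: 0.0
[0.46666414 0.20067897 0.34962457] 2.6
```

View pics/w2.png

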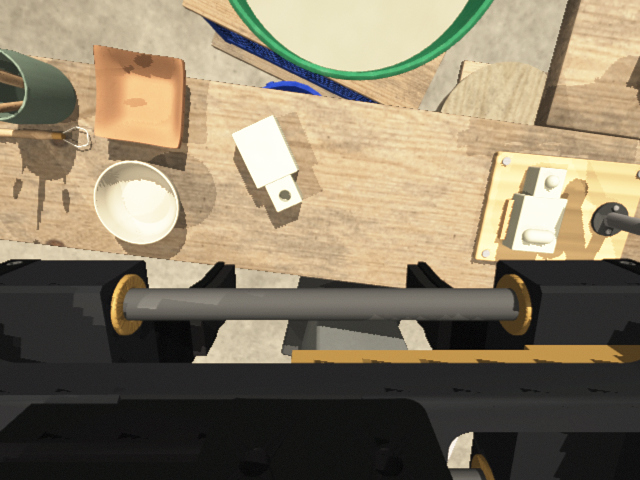

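View pics/crop1.png

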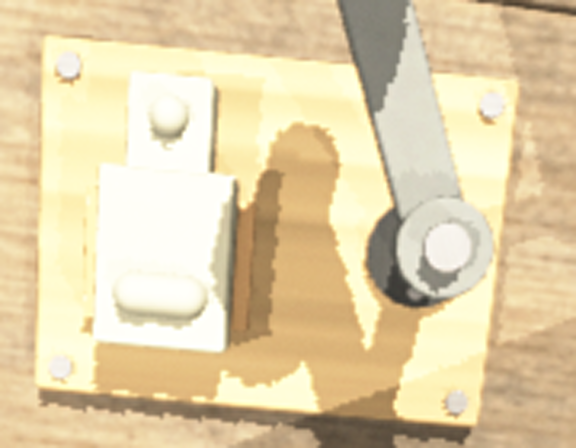

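w2 shows the loose mould: body (233,135)-(275,116)-(299,168)-(257,189), nose end (279,211)-(301,201), hole at (285,195). Crop 1 shows the key dome at (272.5,95.9) and the bar at (270,152.5) in w1 pixels.

```bash
python3 - <<'E'
from h import *
a=np.load("pics/w1.npz");b=np.load("pics/w2.npz");t=np.load("pics/top0.npz")
g=b["color"][100:225,215:320];hsv=cv2.cvtColor(g,cv2.COLOR_RGB2HSV)
for vth in(215,235):
  m=((hsv[...,2]>vth)&(hsv[...,1]<40)).astype(np.uint8)
  cs,_=cv2.findContours(m,cv2.RETR_EXTERNAL,cv2.CHAIN_APPROX_NONE);c=max(cs,key=cv2.contourArea)
  ap=cv2.approxPolyDP(c,2.5,True)[:,0]+[215,100];print(vth,cv2.contourArea(c),ap.tolist())
  for p in ap:print(p,plane(b["K"],b["view"],p,.04)[:2].round(4))
for n,v,pd,pb in(("w1",a,(272.5,95.9),(270,152.5)),("w2",b,(552,181),(537,236))):
  d=plane(v["K"],v["view"],pd,.053);k=plane(v["K"],v["view"],pb,.053);u=(d-k)[:2]
  print(n,d.round(4),k.round(4),np.linalg.norm(u),np.degrees(np.arctan2(u[1],u[0])),(k[:2]+u*30/78).round(4))
print(cross(ray(a["K"],a["view"],(272.5,95.9)),ray(b["K"],b["view"],(552,181))),cross(ray(a["K"],a["view"],(270,152.5)),ray(b["K"],b["view"],(537,236))))
print("post",plane(a["K"],a["view"],(220+448/3.2,60+247/3.2),.142),"knob",plane(a["K"],a["view"],(332,17),.185))
E
```

```text
215 3378.0 [[272, 115], [232, 136], [257, 187], [265, 184], [276, 209], [280, 210], [301, 200], [288, 174], [296, 168]]
[272 115] [0.5535 0.2875]
[232 136] [0.5142 0.3336]
[257 187] [0.4559 0.2873]
[265 184] [0.4627 0.2775]
[276 209] [0.4322 0.2551]
[280 210] [0.4322 0.2493]
[301 200] [0.4534 0.224 ]
[288 174] [0.4839 0.2498]
[296 168] [0.4946 0.241 ]
235 3378.0 [[272, 115], [232, 136], [257, 187], [265, 184], [276, 209], [280, 210], [301, 200], [288, 174], [296, 168]]
[272 115] [0.5535 0.2875]
[232 136] [0.5142 0.3336]
[257 187] [0.4559 0.2873]
[265 184] [0.4627 0.2775]
[276 209] [0.4322 0.2551]
[280 210] [0.4322 0.2493]
[301 200] [0.4534 0.224 ]
[288 174] [0.4839 0.2498]
[296 168] [0.4946 0.241 ]
w1 [ 0.5636 -0.1037  0.053 ] [ 0.4872 -0.1167  0.053 ] 0.07752882611519575 9.598478590580088 [ 0.5166 -0.1117]
w2 [ 0.5647 -0.097   0.053 ] [ 0.4886 -0.1084  0.053 ] 0.07701060990949285 8.515563427773975 [ 0.5179 -0.104 ]
(array([ 0.56485318, -0.10247108,  0.04498372]), np.float64(0.0009042350168674726)) (array([ 0.48714681, -0.11538156,  0.04319388]), np.float64(0.0009893295448540791))
post [ 0.53607886 -0.22879996  0.142     ] knob [ 0.63684538 -0.1662132   0.185     ]
```

```bash
python3 steer.py '[{"x":-0.04, "y":-0.94, "z":2, "rz":-24.3, "finger_gap":1}, {"x":-0.04, "y":-0.94, "z":2, "rz":-24.3, "finger_gap":1}, {"x":-0.04, "y":-0.94, "z":2, "rz":-24.3, "finger_gap":1}, {"x":-0.04, "y":-0.94, "z":2, "rz":-24.3, "finger_gap":1}, {"x":-0.04, "y":-0.94, "z":2, "rz":-24.3, "finger_gap":1}, {"x":-0.04, "y":-0.94, "z":2, "rz":-24.3, "finger_gap":1}]'
python3 - <<'E'
from h import *
from rig import bot
c,v,s=wcap(bot,"w3");print(s["position"],s["time_s"],s["qvel"],s["joint_positions"])
b=np.load("pics/w3.npz")
g=b["color"][:255];hsv=cv2.cvtColor(g,cv2.COLOR_RGB2HSV)
m=((hsv[...,2]>215)&(hsv[...,1]<40)).astype(np.uint8)
cs,_=cv2.findContours(m,cv2.RETR_EXTERNAL,cv2.CHAIN_APPROX_NONE)
for c in cs:
  if cv2.contourArea(c)<1500:continue
  ap=cv2.approxPolyDP(c,3,True)[:,0]
  print(cv2.contourArea(c))
  for p in ap:print(p,plane(b["K"],b["view"],p,.04)[:2].round(4))
E
```

```text
time_s: 3.25
position: [0.4551, 0.2446, 0.2521]
tcp_rot: [[0.784, 0.621, 0.003], [0.621, -0.784, 0.001], [0.003, 0.002, -1.0]]
force: [0.6, -0.7, -0.3]
opening: 1.001
grasp_force: 0.0
[0.45509906 0.24464319 0.25209308] 3.25 [ 0.48265786 -0.34402838  0.00675557  0.15988308 -0.05818116 -0.44119934] [ 1.58663137e+01  1.96783189e+01  9.55756380e+01 -2.04406775e-02
  6.45477312e+01  6.74957052e+01]
5365.5
[288 109] [0.5168 0.335 ]
[289 184] [0.4554 0.2873]
[322 185] [0.4771 0.2582]
[299 186] [0.4605 0.2773]
[299 220] [0.4302 0.254 ]
[332 221] [0.4524 0.2241]
[332 186] [0.4831 0.2489]
[342 185] [0.4907 0.2409]
[345 110] [0.553  0.2879]
10003.0
[106  81] [0.4228 0.4967]
[86 96] [0.3974 0.5057]
[ 78 112] [0.3784 0.5046]
[ 76 135] [0.3565 0.4951]
[ 84 159] [0.3396 0.4763]
[101 179] [0.3322 0.4514]
[118 189] [0.3341 0.4313]
[145 193] [0.3488 0.4058]
[162 188] [0.3651 0.394 ]
[179 173] [0.3905 0.3882]
[187 154] [0.4129 0.3924]
[187 131] [0.4329 0.4054]
[180 112] [0.4444 0.4214]
[151  84] [0.4489 0.4593]
[131  78] [0.4411 0.4783]
```

View pics/w3.png

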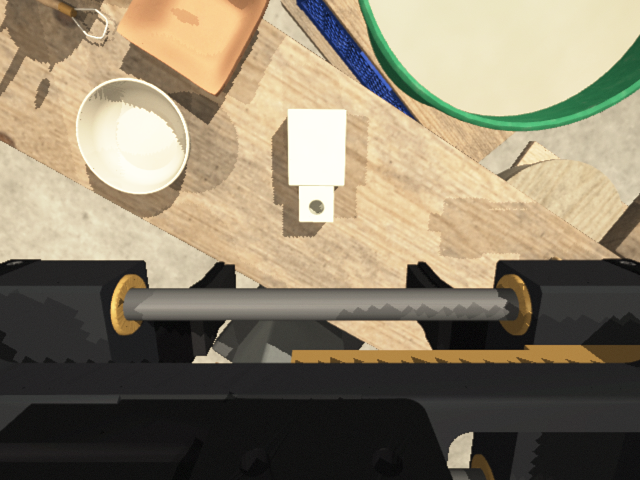

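w3 shows the mould clearly: body (288,109)-(345,110)-(342,185), nose end (299,220)-(332,221). Its sides measure about 119 x 60 mm, which matches the given sizes. Its origin is near (0.493, 0.279), with its x axis at -142.2°.

```bash
python3 steer.py '[{"x":1, "y":-0.08, "z":1, "rz":0.6, "finger_gap":1}, {"x":1.4, "y":-0.08, "z":1.8, "rz":0.6, "finger_gap":1}, {"x":1.4, "y":-0.08, "z":2.8, "rz":0.6, "finger_gap":1}, {"x":1.4, "y":-0.08, "z":3.8, "rz":0.6, "finger_gap":1}, {"x":1.4, "y":-0.08, "z":4.4, "rz":0.6, "finger_gap":1}, {"x":1.4, "y":-0.08, "z":4.8, "rz":0.6, "finger_gap":1}, {"x":1.4, "y":-0.08, "z":4.8, "rz":0.6, "finger_gap":1}, {"x":1.4, "y":-0.08, "z":4.8, "rz":0.6, "finger_gap":1}, {"x":1.4, "y":-0.08, "z":4.8, "rz":0.6, "finger_gap":0.4}, {"x":1.4, "y":-0.08, "z":4.8, "rz":0.6, "finger_gap":0.4}, {"x":1.4, "y":-0.08, "z":4.8, "rz":0.6, "finger_gap":0.4}, {"x":1.4, "y":-0.08, "z":4.8, "rz":0.6, "finger_gap":0.4}, {"x":1.4, "y":-0.08, "z":4.8, "rz":0.6, "finger_gap":0.4}, {"x":1.4, "y":-0.08, "z":4.8, "rz":0.6, "finger_gap":0.4}, {"x":1.4, "y":-0.08, "z":4.8, "rz":0.6, "finger_gap":0.4}]'
```

```text
time_s: 4.8
position: [0.5066, 0.2926, 0.0116]
tcp_rot: [[0.787, 0.616, 0.002], [0.616, -0.787, 0.0], [0.002, 0.001, -1.0]]
force: [0.7, -1.6, 4.7]
opening: 0.705
grasp_force: 30.0
```

Converted, -0.258 m is -5.16, -0.08 m is -1.6.

```bash
python3 steer.py '[{"z":-0.8, "finger_gap":0.4}, {"z":-1.6, "finger_gap":0.4}, {"x":-3.4, "y":7.24, "z":-5.16, "rz":-151.5, "finger_gap":0.4}, {"x":-3.4, "y":7.24, "z":-5.16, "rz":-151.5, "finger_gap":0.4}, {"x":-3.4, "y":7.24, "z":-5.16, "rz":-151.5, "finger_gap":0.4}, {"x":-3.4, "y":7.24, "z":-5.16, "rz":-151.5, "finger_gap":0.4}, {"x":-3.4, "y":7.24, "z":-5.16, "rz":-151.5, "finger_gap":0.4}, {"x":-3.4, "y":7.24, "z":-5.16, "rz":-151.5, "finger_gap":0.4}, {"x":-3.4, "y":7.24, "z":-5.16, "rz":-151.5, "finger_gap":0.4}, {"x":-3.4, "y":7.24, "z":-5.16, "rz":-151.5, "finger_gap":0.4}, {"x":-3.4, "y":7.24, "z":-5.16, "rz":-151.5, "finger_gap":0.4}, {"x":-3.4, "y":7.24, "z":-5.16, "rz":-151.5, "finger_gap":0.4}, {"x":-3.4, "y":7.24, "z":-5.16, "rz":-151.5, "finger_gap":0.4}, {"x":-3.4, "y":7.24, "z":-5.16, "rz":-151.5, "finger_gap":0.4}, {"x":-3.4, "y":7.24, "z":-5.16, "rz":-151.5, "finger_gap":0.4}, {"x":-3.4, "y":7.24, "z":-5.16, "rz":-151.5, "finger_gap":0.4}, {"x":-3.4, "y":7.24, "z":-5.16, "rz":-151.5, "finger_gap":0.4}, {"x":-3.4, "y":7.24, "z":-5.16, "rz":-151.5, "finger_gap":0.4}, {"x":-3.4, "y":7.24, "z":-5.16, "rz":-151.5, "finger_gap":0.4}, {"x":-3.4, "y":7.24, "z":-5.16, "rz":-151.5, "finger_gap":0.4}]'; python3 steer.py '[{"rz":-8.5, "finger_gap":0.4}, {"rz":-8.5, "finger_gap":0.4}, {"rz":-8.5, "finger_gap":0.4}]'
python3 - <<'E'
from h import *
from rig import bot
c,v,s=wcap(bot,"w4");print(s["position"],s["tcp_rot"].round(3).tolist(),s["time_s"],np.round(s["joint_positions"],1))
E
```

```text
time_s: 6.8
position: [0.5929, -0.0966, 0.2666]
tcp_rot: [[-0.985, -0.171, -0.005], [-0.171, 0.985, 0.002], [0.004, 0.003, -1.0]]
force: [-0.2, -0.2, -4.4]
opening: 0.71
grasp_force: 30.0
time_s: 7.1
position: [0.5936, -0.0969, 0.2673]
tcp_rot: [[-0.952, -0.306, -0.003], [-0.306, 0.952, 0.001], [0.002, 0.002, -1.0]]
force: [-0.5, -0.3, -4.2]
opening: 0.71
grasp_force: 30.0
[ 0.59360598 -0.09688492  0.26734386] [[-0.952, -0.306, -0.003], [-0.306, 0.952, 0.001], [0.002, 0.002, -1.0]] 7.1 [ -19.9   25.8   82.5    0.    71.9 -127.7]
```

View pics/w4.png

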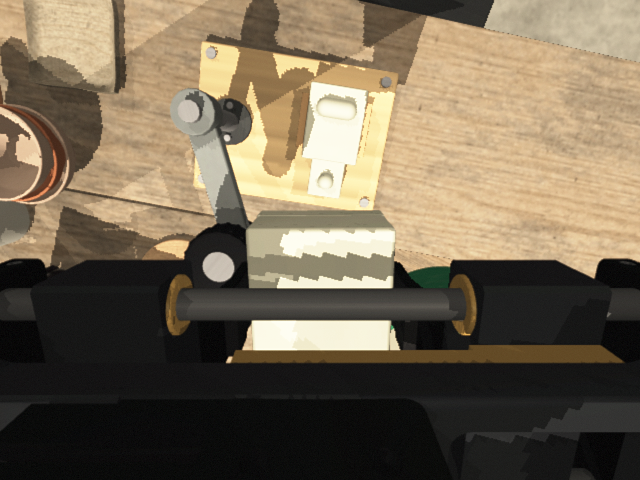

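w4 shows the lower half upright in view: bar at about (337,107), dome (325,181), post (190,111), knob (218,266). The held mould is level in the fingers.

```bash
python3 - <<'E'
import cv2
a=cv2.imread("pics/w4.png")[70:205,165:400];g=cv2.resize(a,None,fx=3.4,fy=3.4,interpolation=cv2.INTER_CUBIC)
g=cv2.convertScaleAbs(g,alpha=1.0);import numpy as np
g=(255*(g/255.)**2.2).astype(np.uint8)
for i in range(0,235,20):cv2.line(g,(int(i*3.4),0),(int(i*3.4),6),(0,0,255),1);cv2.putText(g,str(165+i),(int(i*3.4),18),0,.4,(0,0,255))
for i in range(0,135,20):cv2.line(g,(0,int(i*3.4)),(6,int(i*3.4)),(0,0,255),1);cv2.putText(g,str(70+i),(8,int(i*3.4)+4),0,.4,(0,0,255))
cv2.imwrite("pics/crop4.png",g)
E
```

```text
(no output)
```

View pics/crop4.png

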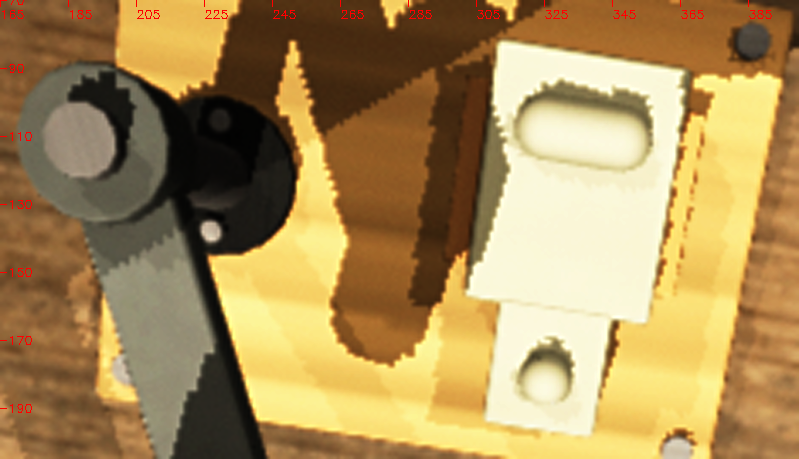

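```bash
python3 - <<'E'
from h import *
w=np.load("pics/w4.npz")
P=lambda u,v,z:plane(w["K"],w["view"],(165+u/3.4,70+v/3.4),z)[:2]
bar=P(584,132,.0475);dome=P(544,373,.047)
bl,br,fl,fr,nl,nr=[P(*c,.042) for c in((499,41),(690,71),(468,294),(648,323),(487,419),(592,435))]
ang=lambda d:np.degrees(np.arctan2(d[1],d[0]))
u=dome-bar;print("keys",np.linalg.norm(u),ang(u),bar+u*30/78)
back,front,nose=(bl+br)/2,(fl+fr)/2,(nl+nr)/2
print("w",np.linalg.norm(bl-br),np.linalg.norm(fl-fr),np.linalg.norm(nl-nr),"L",np.linalg.norm(nose-back),np.linalg.norm(front-back))
for d in(nose-back,fl-bl,fr-br):print(ang(d))
print(ang(br-bl)-90,ang(nr-nl)-90,ang(br-bl)+90)
a=nose-back;print("origin",back+a*54/120,front-(front-back)*26/80)
post=P(80,139,.142);print("post",post)
n=np.array([np.cos(np.radians(9.5)),np.sin(np.radians(9.5))]);print("from post",post+.12*np.array([-n[1],n[0]]))
k=plane(w["K"],w["view"],(218,266),.19)[:2];print("knob",k,ang(k-post),np.linalg.norm(k-post))
E
```

```text
keys 0.07586020951470333 8.58945285560614 [ 0.51664814 -0.10952869]
w 0.06043752004826676 0.060006678821435594 0.03584542766226643 L 0.11761994034540225 0.07802418760874602
9.59092794563584
10.005175166502825
9.68368747908128
9.605668450640849 9.198108770664078 189.60566845064085
origin [ 0.517103   -0.10893031] [ 0.5168048  -0.10874505]
post [ 0.53614846 -0.2276231 ]
from post [ 0.51634275 -0.10926883]
knob [ 0.63591901 -0.16477887] 32.206317728691445 0.11791335677363325
```

```bash
python3 steer.py '[{"x":1, "y":0.14, "z":0.4, "rz":8.5, "finger_gap":0.4}, {"x":1.92, "y":0.26, "z":0.8, "rz":8.7, "finger_gap":0.4}, {"x":1.92, "y":0.26, "z":1.7, "rz":8.7, "finger_gap":0.4}, {"x":1.92, "y":0.26, "z":2.4, "rz":8.7, "finger_gap":0.4}, {"x":1.92, "y":0.26, "z":2.74, "rz":8.7, "finger_gap":0.4}, {"x":1.92, "y":0.26, "z":2.74, "rz":8.7, "finger_gap":0.4}, {"x":1.92, "y":0.26, "z":2.74, "rz":8.7, "finger_gap":0.4}, {"x":1.92, "y":0.26, "z":2.74, "rz":8.7, "finger_gap":0.4}]'
```

```text
time_s: 7.95
position: [0.5006, -0.1152, 0.1329]
tcp_rot: [[-0.987, -0.161, 0.003], [-0.161, 0.987, -0.001], [-0.003, -0.002, -1.0]]
force: [0.1, -0.4, -5.1]
opening: 0.709
grasp_force: 30.0
```

```bash
python3 steer.py '[{"x":0.05, "y":0.038, "z":0.6, "rz":-0.2, "finger_gap":0.4}, {"x":0.05, "y":0.038, "z":1, "rz":-0.2, "finger_gap":0.4}, {"x":0.05, "y":0.038, "z":1.16, "rz":-0.2, "finger_gap":0.4}, {"x":0.05, "y":0.038, "z":1.16, "rz":-0.2, "finger_gap":0.4}, {"x":0.05, "y":0.038, "z":1.16, "rz":-0.2, "finger_gap":0.4}]'
```

```text
time_s: 8.45
position: [0.4976, -0.1137, 0.0746]
tcp_rot: [[-0.986, -0.165, 0.002], [-0.165, 0.986, -0.001], [-0.002, -0.001, -1.0]]
force: [-0.3, -0.8, -3.7]
opening: 0.712
grasp_force: 30.0
```

```bash
python3 steer.py '[{"z":0.16, "finger_gap":0.4}, {"z":0.24, "finger_gap":0.4}, {"z":0.3, "finger_gap":0.4}, {"z":0.3, "finger_gap":0.4}]'
```

```text
time_s: 8.85
position: [0.4965, -0.1132, 0.0582]
tcp_rot: [[-0.986, -0.165, -0.0], [-0.165, 0.986, 0.0], [0.0, 0.0, -1.0]]
force: [-0.8, -0.2, -4.6]
opening: 0.712
grasp_force: 30.0
```

Converted, 0.006 m is 0.12, 0.005 m is 0.1.

```bash
python3 steer.py '[{"z":0.06, "finger_gap":0.4}, {"z":0.1, "finger_gap":0.4}, {"z":0.12, "finger_gap":0.4}, {"z":0.12, "finger_gap":0.4}]'
```

```text
time_s: 9.25
position: [0.497, -0.1131, 0.0536]
tcp_rot: [[-0.986, -0.165, 0.001], [-0.165, 0.986, -0.0], [-0.001, -0.0, -1.0]]
force: [-0.7, 2.3, 4.6]
opening: 0.706
grasp_force: 30.0
```

It seated at the expected height (0.0536). Next I release and rise.

Converted, -0.21 m is -4.2, -0.2 m is -4.

```bash
python3 steer.py '[{"z":0.02, "finger_gap":1}, {"z":0.02, "finger_gap":1}, {"z":0.02, "finger_gap":1}, {"z":0.02, "finger_gap":1}, {"z":-0.4, "finger_gap":1}, {"z":-1, "finger_gap":1}, {"z":-2, "finger_gap":1}, {"z":-3, "finger_gap":1}, {"z":-4, "finger_gap":1}, {"x":-1.2, "z":-4.2, "finger_gap":1}, {"x":-1.2, "z":-4.2, "finger_gap":1}, {"x":-1.2, "z":-4.2, "finger_gap":1}]'
python3 - <<'E'
from h import *
from rig import bot
c,v,s=wcap(bot,"w5");print(s["position"],s["tcp_rot"].round(3).tolist(),s["time_s"],np.round(s["joint_positions"],1))
E
```

```text
time_s: 10.45
position: [0.557, -0.1032, 0.2627]
tcp_rot: [[-0.986, -0.167, 0.001], [-0.167, 0.986, -0.001], [-0.001, -0.001, -1.0]]
force: [0.1, -0.4, -0.6]
opening: 0.997
grasp_force: 0.0
[ 0.5569501  -0.10319331  0.26270252] [[-0.986, -0.167, 0.001], [-0.167, 0.986, -0.001], [-0.001, -0.001, -1.0]] 10.45 [ -21.8   23.1   88.    -0.    68.9 -121.4]
```

View pics/w5.png

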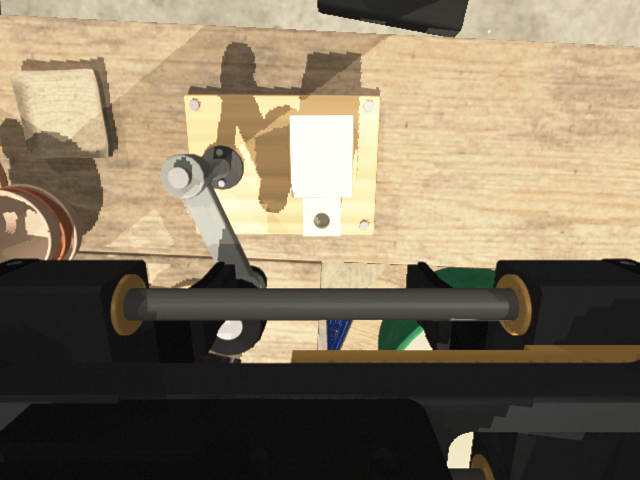

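w5 shows the upper half seated: body (290,115)-(352,197), nose and hole at (321,220), both aligned with the lower half. The post is at (178,177) and the knob at about (230,328). I go to the knob next.

```bash
python3 steer.py '[{"x":-0.7, "y":-0.74, "rz":-8.5, "finger_gap":1}, {"x":-1.4, "y":-1.49, "rz":-17, "finger_gap":1}, {"x":-1.4, "y":-1.49, "rz":-25.5, "finger_gap":1}, {"x":-1.4, "y":-1.49, "z":0.4, "rz":-30.4, "finger_gap":1}, {"x":-1.4, "y":-1.49, "z":1.4, "rz":-30.4, "finger_gap":1}, {"x":-1.4, "y":-1.49, "z":2, "rz":-30.4, "finger_gap":1}, {"x":-1.4, "y":-1.49, "z":2.18, "rz":-30.4, "finger_gap":1}, {"x":-1.4, "y":-1.49, "z":2.18, "rz":-30.4, "finger_gap":1}, {"x":-1.4, "y":-1.49, "z":2.18, "rz":-30.4, "finger_gap":1}]'
python3 - <<'E'
from h import *
from rig import bot
c,v,s=wcap(bot,"w6");print(s["position"],s["tcp_rot"].round(3).tolist(),s["time_s"],np.round(s["joint_positions"],1))
E
```

```text
time_s: 11.4
position: [0.6374, -0.1657, 0.1545]
tcp_rot: [[-0.767, -0.642, 0.001], [-0.642, 0.767, -0.001], [-0.0, -0.001, -1.0]]
force: [1.1, -0.2, 0.4]
opening: 1.0
grasp_force: 0.0
[ 0.63739104 -0.16568761  0.15453493] [[-0.767, -0.642, 0.001], [-0.642, 0.767, -0.001], [-0.0, -0.001, -1.0]] 11.4 [ -24.3   37.1   80.6   -0.    62.2 -154.2]
```

View pics/w6.png

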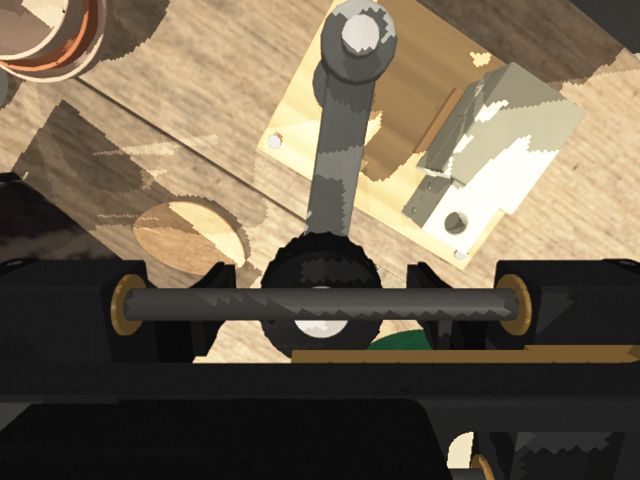

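w6 shows the knob at about (321,300), centred between the fingers. The seated mould is to the right. I close on the knob.

```bash
python3 steer.py '[{"finger_gap":0.4}, {"finger_gap":0.4}, {"finger_gap":0.4}, {"finger_gap":0.4}, {"finger_gap":0.4}, {"finger_gap":0.4}, {"finger_gap":0.4}]'
python3 - <<'E'
from h import *
from rig import bot
s=bot.read_state();p=s["position"];print(p,s["force"],s["opening"])
post=np.array([.5368,-.2288]);Rt=np.array(s["tcp_rot"]);r=p[:2]-post;a0=np.degrees(np.arctan2(r[1],r[0]));print(a0,np.linalg.norm(r))
for k in range(1,14):
    a=np.radians(a0+67.5*k/13 if 0 else a0+(100-a0)*k/13);q=post+np.linalg.norm(r)*np.array([np.cos(a),np.sin(a)])
    print((Rt.T@np.r_[q-p[:2],0]).round(4),end=" ")
E
```

```text
time_s: 12.15
position: [0.6372, -0.1653, 0.1538]
tcp_rot: [[-0.767, -0.642, 0.001], [-0.642, 0.767, -0.0], [-0.0, -0.001, -1.0]]
force: [0.3, 0.1, 1.6]
opening: 0.639
grasp_force: 30.0
[ 0.63722711 -0.16531748  0.15383612] [0.31118348 0.11331575 1.58574623] 0.639303703129013
32.298019619848425 0.1188092343989491
[-0.0009  0.0108 -0.    ] [-0.0009  0.0215 -0.    ] [ 0.0001  0.0323 -0.    ] [ 0.0021  0.0429 -0.    ] [ 0.005   0.0533 -0.    ] [ 0.0089  0.0634 -0.    ] [ 0.0137  0.0731 -0.    ] [ 0.0193  0.0823 -0.    ] [ 0.0258  0.0909 -0.0001] [ 0.033   0.099  -0.0001] [ 4.090e-02  1.063e-01 -1.000e-04] [ 4.940e-02  1.129e-01 -1.000e-04] [ 5.850e-02  1.187e-01 -1.000e-04]
```

The manual's scale: shifts go in units of 50 mm. Converting my numbers, 0.073 m is 1.46, 0.0635 m is 1.27.

```bash
python3 steer.py '[{"x":-0.02, "y":0.22, "finger_gap":0.4}, {"x":-0.02, "y":0.43, "finger_gap":0.4}, {"y":0.64, "z":0.006, "finger_gap":0.4}, {"x":0.04, "y":0.86, "z":0.012, "finger_gap":0.4}, {"x":0.1, "y":1.06, "z":0.016, "finger_gap":0.4}, {"x":0.18, "y":1.27, "z":0.02, "finger_gap":0.4}, {"x":0.27, "y":1.46, "z":0.024, "finger_gap":0.4}]'
```

```text
time_s: 12.85
position: [0.5795, -0.1166, 0.1528]
tcp_rot: [[-0.767, -0.642, 0.001], [-0.642, 0.767, 0.001], [-0.002, -0.0, -1.0]]
force: [5.2, 1.8, 1.3]
opening: 0.637
grasp_force: 30.0
```

```bash
python3 steer.py '[{"x":0.12, "y":0.186, "z":0.004, "finger_gap":0.4}, {"x":0.246, "y":0.36, "z":0.008, "finger_gap":0.4}, {"x":0.39, "y":0.52, "z":0.01, "finger_gap":0.4}, {"x":0.548, "y":0.666, "z":0.012, "finger_gap":0.4}, {"x":0.72, "y":0.8, "z":0.014, "finger_gap":0.4}, {"x":0.9, "y":0.914, "z":0.016, "finger_gap":0.4}, {"x":0.9, "y":0.914, "z":0.016, "finger_gap":0.4}]'
```

```text
time_s: 13.55
position: [0.5149, -0.1097, 0.1519]
tcp_rot: [[-0.768, -0.64, 0.001], [-0.64, 0.768, 0.003], [-0.003, 0.002, -1.0]]
force: [4.7, 5.4, 2.6]
opening: 0.636
grasp_force: 30.0
```

```bash
python3 steer.py '[{"x":0.034, "y":0.02, "finger_gap":0.4}, {"x":0.07, "y":0.04, "finger_gap":0.4}, {"x":0.07, "y":0.04, "finger_gap":0.4}]'
```

```text
time_s: 13.85
position: [0.5144, -0.1099, 0.152]
tcp_rot: [[-0.769, -0.639, 0.007], [-0.639, 0.769, 0.004], [-0.008, -0.001, -1.0]]
force: [11.9, 8.4, -0.8]
opening: 0.634
grasp_force: 30.0
```

Converted, -0.0035 m is -0.07, 0.0035 m is 0.07.

```bash
python3 steer.py '[{"x":-0.07, "y":-0.04, "finger_gap":0.4}, {"x":-0.07, "y":-0.04, "z":0.004, "rz":8.5, "finger_gap":0.4}, {"x":-0.07, "y":-0.04, "z":0.01, "rz":17, "finger_gap":0.4}, {"x":-0.07, "y":-0.04, "z":0.014, "rz":25.5, "finger_gap":0.4}, {"x":-0.07, "y":-0.04, "z":0.018, "rz":34, "finger_gap":0.4}, {"x":-0.07, "y":-0.04, "z":0.024, "rz":42.5, "finger_gap":0.4}, {"x":-0.07, "y":-0.04, "z":0.028, "rz":51, "finger_gap":0.4}, {"x":-0.07, "y":-0.04, "z":0.034, "rz":59.5, "finger_gap":0.4}, {"x":-0.07, "y":-0.04, "z":0.038, "rz":68, "finger_gap":0.4}, {"x":-0.07, "y":-0.04, "z":0.042, "rz":76.5, "finger_gap":0.4}, {"x":-0.07, "y":-0.04, "z":0.048, "rz":85, "finger_gap":0.4}, {"x":-0.07, "y":-0.04, "z":0.052, "rz":93.5, "finger_gap":0.4}, {"x":-0.07, "y":-0.04, "z":0.056, "rz":102, "finger_gap":0.4}, {"x":-0.07, "y":-0.04, "z":0.062, "rz":110.5, "finger_gap":0.4}, {"x":-0.07, "y":-0.04, "z":0.066, "rz":119, "finger_gap":0.4}, {"x":-0.07, "y":-0.04, "z":0.07, "rz":127.5, "finger_gap":0.4}, {"x":-0.07, "y":-0.04, "z":0.076, "rz":136, "finger_gap":0.4}, {"x":-0.07, "y":-0.04, "z":0.08, "rz":144.5, "finger_gap":0.4}, {"x":-0.07, "y":-0.04, "z":0.084, "rz":150, "finger_gap":0.4}, {"x":-0.07, "y":-0.04, "z":0.084, "rz":150, "finger_gap":0.4}]'
python3 -c "
from rig import bot
s=bot.read_state();print(s['joint_positions'],s['moment'])"
```

```text
time_s: 15.85
position: [0.5168, -0.1077, 0.1477]
tcp_rot: [[0.348, 0.937, 0.003], [0.937, -0.348, 0.007], [0.008, 0.001, -1.0]]
force: [8.2, 10.5, 2.1]
opening: 0.636
grasp_force: 30.0
[-24.17118072  28.8738733  100.3048325    0.55910821  50.8096127
  -4.15181919] [ 1.99674158 -1.72336526 -0.0395978 ]
```

Converted, 0.001 m is 0.02, 0.0009 m is 0.018.

```bash
python3 steer.py '[{"x":0.02, "z":0.004, "rz":8.5, "finger_gap":0.4}, {"x":0.02, "z":0.01, "rz":17, "finger_gap":0.4}, {"x":0.02, "z":0.014, "rz":25.5, "finger_gap":0.4}, {"x":0.02, "z":0.018, "rz":34, "finger_gap":0.4}, {"x":0.02, "z":0.024, "rz":42.5, "finger_gap":0.4}, {"x":0.02, "z":0.028, "rz":51, "finger_gap":0.4}, {"x":0.02, "z":0.034, "rz":59.5, "finger_gap":0.4}, {"x":0.02, "z":0.038, "rz":68, "finger_gap":0.4}, {"x":0.02, "z":0.042, "rz":76.5, "finger_gap":0.4}, {"x":0.02, "z":0.048, "rz":85, "finger_gap":0.4}, {"x":0.02, "z":0.052, "rz":93.5, "finger_gap":0.4}, {"x":0.02, "z":0.056, "rz":102, "finger_gap":0.4}, {"x":0.02, "z":0.062, "rz":110.5, "finger_gap":0.4}, {"x":0.02, "z":0.066, "rz":119, "finger_gap":0.4}, {"x":0.02, "z":0.07, "rz":127.5, "finger_gap":0.4}, {"x":0.02, "z":0.076, "rz":136, "finger_gap":0.4}, {"x":0.02, "z":0.08, "rz":144.5, "finger_gap":0.4}, {"x":0.02, "z":0.084, "rz":153, "finger_gap":0.4}, {"x":0.02, "z":0.086, "rz":156, "finger_gap":0.4}, {"x":0.02, "z":0.086, "rz":156, "finger_gap":0.4}]'
python3 -c "
from rig import bot
s=bot.read_state();print(s['joint_positions'],s['moment'])"
```

```text
time_s: 17.85
position: [0.5163, -0.1101, 0.1434]
tcp_rot: [[0.066, -0.998, 0.001], [-0.998, -0.066, 0.001], [-0.001, -0.001, -1.0]]
force: [5.1, 1.6, 1.4]
opening: 0.637
grasp_force: 30.0
[-2.42158018e+01  2.92810129e+01  1.00467032e+02  9.74302065e-02
  5.02013681e+01  1.51917726e+02] [ 0.3380543  -0.93852802 -0.11844348]
```

```bash
python3 steer.py '[{"finger_gap":1}, {"finger_gap":1}, {"finger_gap":1}, {"rz":-150, "finger_gap":1}, {"rz":-150, "finger_gap":1}, {"rz":-150, "finger_gap":1}, {"rz":-150, "finger_gap":1}, {"rz":-150, "finger_gap":1}, {"rz":-150, "finger_gap":1}, {"rz":-150, "finger_gap":1}, {"rz":-150, "finger_gap":1}, {"rz":-150, "finger_gap":1}, {"rz":-150, "finger_gap":1}, {"rz":-150, "finger_gap":1}, {"rz":-150, "finger_gap":1}, {"rz":-150, "finger_gap":1}, {"rz":-150, "finger_gap":1}, {"rz":-150, "finger_gap":1}, {"rz":-150, "finger_gap":1}, {"rz":-150, "finger_gap":1}]' && python3 steer.py '[{"rz":-145, "finger_gap":1}, {"rz":-145, "finger_gap":1}, {"rz":-145, "finger_gap":1}, {"rz":-145, "finger_gap":1}, {"rz":-145, "finger_gap":1}, {"rz":-145, "finger_gap":1}, {"rz":-145, "finger_gap":1}, {"rz":-145, "finger_gap":1}, {"rz":-145, "finger_gap":1}, {"rz":-145, "finger_gap":1}, {"rz":-145, "finger_gap":1}, {"rz":-145, "finger_gap":1}, {"rz":-145, "finger_gap":1}, {"rz":-145, "finger_gap":1}, {"rz":-145, "finger_gap":1}, {"rz":-145, "finger_gap":1}, {"rz":-145, "finger_gap":1}, {"rz":-145, "finger_gap":1}]'
python3 -c "
from rig import bot
s=bot.read_state();print(s['joint_positions'][5],s['moment'],s['force'],s['position'])"
```

```text
time_s: 19.85
position: [0.5146, -0.1104, 0.1425]
tcp_rot: [[0.494, 0.869, -0.003], [0.869, -0.494, 0.001], [-0.001, -0.004, -1.0]]
force: [0.1, -0.6, 0.4]
opening: 0.997
grasp_force: 0.0
time_s: 21.65
position: [0.5149, -0.1104, 0.1426]
tcp_rot: [[-0.906, -0.423, -0.003], [-0.423, 0.906, 0.001], [0.002, 0.002, -1.0]]
force: [-0.6, -0.2, -0.1]
opening: 1.003
grasp_force: 0.0
-139.2435601079796 [ 0.12092555 -0.01828056 -0.00965191] [-0.56708148 -0.24033966 -0.13255256] [ 0.51488227 -0.11043114  0.14256807]
```

Converted, -0.0018 m is -0.036, 0.0031 m is 0.062.

```bash
python3 steer.py '[{"x":-0.036, "finger_gap":0.4}, {"x":-0.036, "finger_gap":0.4}, {"x":-0.036, "finger_gap":0.4}, {"x":-0.036, "finger_gap":0.4}, {"x":-0.036, "finger_gap":0.4}, {"x":-0.036, "z":0.004, "rz":8.5, "finger_gap":0.4}, {"x":-0.036, "z":0.01, "rz":17, "finger_gap":0.4}, {"x":-0.036, "z":0.014, "rz":25.5, "finger_gap":0.4}, {"x":-0.036, "z":0.018, "rz":34, "finger_gap":0.4}, {"x":-0.036, "z":0.024, "rz":42.5, "finger_gap":0.4}, {"x":-0.036, "z":0.028, "rz":51, "finger_gap":0.4}, {"x":-0.036, "z":0.034, "rz":59.5, "finger_gap":0.4}, {"x":-0.036, "z":0.038, "rz":68, "finger_gap":0.4}, {"x":-0.036, "z":0.042, "rz":76.5, "finger_gap":0.4}, {"x":-0.036, "z":0.048, "rz":85, "finger_gap":0.4}, {"x":-0.036, "z":0.052, "rz":93.5, "finger_gap":0.4}, {"x":-0.036, "z":0.056, "rz":102, "finger_gap":0.4}, {"x":-0.036, "z":0.062, "rz":110.5, "finger_gap":0.4}, {"x":-0.036, "z":0.062, "rz":110.5, "finger_gap":0.4}]'
python3 -c "
from rig import bot
s=bot.read_state();print(s['joint_positions'][5],s['moment'],s['force'],s['position'])"
```

```text
time_s: 23.55
position: [0.5167, -0.1089, 0.14]
tcp_rot: [[-0.079, 0.997, -0.003], [0.997, 0.079, 0.002], [0.002, -0.002, -1.0]]
force: [-2.7, 3.4, 3.6]
opening: 0.633
grasp_force: 30.0
-28.597623778078955 [ 0.56512739  0.41419612 -0.093239  ] [-2.74745343  3.43214171  3.56507638] [ 0.51668942 -0.10892649  0.1400028 ]
```

```bash
for i in 1; do python3 steer.py '[{"z":0.004, "rz":8.5, "finger_gap":0.4}, {"z":0.01, "rz":17, "finger_gap":0.4}, {"z":0.014, "rz":25.5, "finger_gap":0.4}, {"z":0.018, "rz":34, "finger_gap":0.4}, {"z":0.024, "rz":42.5, "finger_gap":0.4}, {"z":0.024, "rz":42.5, "finger_gap":0.4}]'; done
python3 -c "
from rig import bot
s=bot.read_state();print(s['joint_positions'][5],s['moment'],s['force'],s['position'])"
```

```text
time_s: 24.15
position: [0.5164, -0.1088, 0.1388]
tcp_rot: [[0.615, 0.789, -0.003], [0.789, -0.615, 0.002], [-0.0, -0.004, -1.0]]
force: [-3.7, 3.3, 5.8]
opening: 0.636
grasp_force: 30.0
13.842796942306302 [ 0.60338534  0.52209407 -0.02324671] [-3.66871807  3.29080644  5.81640423] [ 0.5164126  -0.10879153  0.13883455]
```

```bash
python3 steer.py '[{"z":0.004, "rz":8.5, "finger_gap":0.4}, {"z":0.01, "rz":17, "finger_gap":0.4}, {"z":0.014, "rz":25.5, "finger_gap":0.4}, {"z":0.018, "rz":34, "finger_gap":0.4}, {"z":0.024, "rz":42.5, "finger_gap":0.4}, {"z":0.024, "rz":42.5, "finger_gap":0.4}]'
python3 -c "
from rig import bot
s=bot.read_state();print(s['joint_positions'][5],s['moment'],s['force'],s['position'])"
```

```text
time_s: 24.75
position: [0.5163, -0.1085, 0.1377]
tcp_rot: [[0.986, 0.166, -0.003], [0.166, -0.986, 0.003], [-0.003, -0.003, -1.0]]
force: [-3.7, 4.5, 5.6]
opening: 0.636
grasp_force: 30.0
56.340175385529975 [ 0.78411558  0.55144559 -0.09485016] [-3.73945574  4.48551688  5.58148406] [ 0.51630214 -0.10851619  0.13766365]
```

```bash
python3 steer.py '[{"z":0.004, "rz":8.5, "finger_gap":0.4}, {"z":0.01, "rz":17, "finger_gap":0.4}, {"z":0.014, "rz":25.5, "finger_gap":0.4}, {"z":0.018, "rz":34, "finger_gap":0.4}, {"z":0.018, "rz":34, "finger_gap":0.4}]'
python3 -c "
from rig import bot
s=bot.read_state();print(s['joint_positions'][5],s['moment'],s['force'],s['position'])"
```

```text
time_s: 25.25
position: [0.5161, -0.1038, 0.1374]
tcp_rot: [[0.911, -0.413, -0.004], [-0.413, -0.911, 0.01], [-0.008, -0.008, -1.0]]
force: [-2.5, 17.5, 13.0]
opening: 0.628
grasp_force: 30.1
90.18422187357454 [3.30582654 0.12045538 0.63914285] [-2.51491113 17.45476953 12.95663478] [ 0.51610241 -0.10384963  0.13741541]
```

```bash
python3 steer.py '[{"finger_gap":1}, {"finger_gap":1}, {"finger_gap":1}, {"z":-0.02, "rz":-80, "finger_gap":1}, {"z":-0.02, "rz":-80, "finger_gap":1}, {"z":-0.02, "rz":-80, "finger_gap":1}, {"z":-0.02, "rz":-80, "finger_gap":1}, {"z":-0.02, "rz":-80, "finger_gap":1}, {"z":-0.02, "rz":-80, "finger_gap":1}, {"z":-0.02, "rz":-80, "finger_gap":1}, {"z":-0.02, "rz":-80, "finger_gap":1}, {"z":-0.02, "rz":-80, "finger_gap":1}, {"z":-0.02, "rz":-80, "finger_gap":1}, {"z":-0.02, "rz":-80, "finger_gap":1}, {"z":-0.02, "rz":-80, "finger_gap":0.4}, {"z":-0.02, "rz":-80, "finger_gap":0.4}, {"z":-0.02, "rz":-80, "finger_gap":0.4}, {"z":-0.02, "rz":-80, "finger_gap":0.4}, {"z":-0.02, "rz":-80, "finger_gap":0.4}]'
python3 -c "
from rig import bot
s=bot.read_state();print(s['joint_positions'][5],s['moment'],s['force'],s['position'])"
python3 steer.py '[{"rz":6, "finger_gap":0.4}, {"rz":12, "finger_gap":0.4}, {"rz":12, "finger_gap":0.4}]'
python3 -c "
from rig import bot
s=bot.read_state();print(s['joint_positions'][5],s['moment'],s['force'],s['position'])"
```

```text
time_s: 27.15
position: [0.5211, -0.1122, 0.1381]
tcp_rot: [[0.566, 0.824, 0.007], [0.824, -0.566, -0.004], [0.0, 0.008, -1.0]]
force: [4.4, -2.9, -6.2]
opening: 0.637
grasp_force: 30.0
10.408201041171345 [-0.43293268 -0.17223636 -0.07565113] [ 4.37642589 -2.90859515 -6.19229689] [ 0.52108932 -0.11215345  0.13814965]
time_s: 27.45
position: [0.5204, -0.1117, 0.1383]
tcp_rot: [[0.723, 0.691, 0.005], [0.691, -0.723, -0.004], [0.001, 0.006, -1.0]]
force: [4.5, -4.4, -1.7]
opening: 0.637
grasp_force: 30.0
22.259121447186608 [-0.70030327 -0.77498934  0.83300721] [ 4.53409423 -4.37929523 -1.67964137] [ 0.52038438 -0.11165294  0.1382771 ]
```

The knob is at its stop (moment 0.83 N m), but the tightening torque may have pulled the arm a few mm off its stop. I push it back while still holding the knob.

```bash
python3 steer.py '[{"x":-0.066, "y":-0.044, "rz":-2, "finger_gap":0.4}, {"x":-0.132, "y":-0.09, "rz":-2, "finger_gap":0.4}, {"x":-0.132, "y":-0.09, "rz":-2, "finger_gap":0.4}]'
python3 -c "
from rig import bot
s=bot.read_state();print(s['joint_positions'][5],s['moment'],s['force'],s['position'])"
```

```text
time_s: 27.75
position: [0.5163, -0.1125, 0.1384]
tcp_rot: [[0.699, 0.715, 0.014], [0.715, -0.699, -0.003], [0.008, 0.012, -1.0]]
force: [12.6, 0.7, -8.1]
opening: 0.637
grasp_force: 30.0
19.666430466684627 [ 0.11107413 -2.19114888  0.80583877] [12.56214864  0.71775866 -8.09940574] [ 0.51626175 -0.11251196  0.13837882]
```

Converted, -0.0033 m is -0.066, -0.0022 m is -0.044.

```bash
python3 steer.py '[{"x":-0.066, "y":-0.044, "finger_gap":0.4}, {"x":-0.066, "y":-0.044, "finger_gap":0.4}, {"x":-0.066, "y":-0.044, "finger_gap":0.4}]'
python3 -c "
from rig import bot
s=bot.read_state();print(s['joint_positions'][5],s['moment'],s['force'],s['position'])"
```

```text
time_s: 28.05
position: [0.5133, -0.1132, 0.1384]
tcp_rot: [[0.699, 0.715, 0.015], [0.716, -0.699, -0.003], [0.008, 0.013, -1.0]]
force: [14.3, 1.7, -8.4]
opening: 0.641
grasp_force: 30.0
19.391552944386856 [ 0.25423454 -2.46940759  0.86264464] [14.29952252  1.74023235 -8.36367351] [ 0.51326076 -0.11321276  0.13843309]
```

```bash
python3 steer.py '[{"x":-0.066, "y":-0.044, "finger_gap":0.4}, {"x":-0.066, "y":-0.044, "finger_gap":0.4}, {"x":-0.066, "y":-0.044, "finger_gap":0.4}]'
python3 - <<'E'
from rig import bot
from h import *
c,v,s=wcap(bot,"w7");print(s['joint_positions'][5],s['moment'],s['force'],s['position'])
t=bot.capture("top");cv2.imwrite("pics/top7.png",t["color"][:,:,::-1]);t=bot.capture("scene");cv2.imwrite("pics/scene7.png",t["color"][:,:,::-1])
E
```

```text
time_s: 28.35
position: [0.5102, -0.114, 0.1385]
tcp_rot: [[0.699, 0.715, 0.017], [0.715, -0.699, -0.003], [0.01, 0.015, -1.0]]
force: [16.2, 2.7, -9.4]
opening: 0.638
grasp_force: 30.0
19.135308798399652 [ 0.35705753 -2.67054211  0.75466823] [16.159069    2.71344155 -9.37535886] [ 0.51020827 -0.11404028  0.13854603]
```

I've used all my picture views, so I release, back off and measure the arm angle by colour masks.

```bash
python3 steer.py '[{"finger_gap":1}, {"finger_gap":1}, {"finger_gap":1}, {"finger_gap":1}, {"z":-0.8, "finger_gap":1}, {"z":-1.6, "finger_gap":1}, {"x":-0.8, "z":-2, "finger_gap":1}, {"x":-1.6, "z":-2.5, "finger_gap":1}, {"x":-2.4, "z":-2.5, "finger_gap":1}, {"x":-2.6, "z":-2.5, "finger_gap":1}, {"x":-2.6, "z":-2.5, "finger_gap":1}, {"x":-2.6, "z":-2.5, "finger_gap":1}]'
cat > knob.py <<'E'
from rig import bot
from h import *
import sys
c,v,s=wcap(bot,sys.argv[1]);K=np.array(c["K"]);print(s["position"].round(4),s["joint_positions"].round(1),s["time_s"])
o=np.array([.5168,-.1105]);p=np.array([.5368,-.2288])
pk=proj(K,v,np.r_[o,.168]);pp=proj(K,v,np.r_[p,.142]);print("expect knob",pk.round(1),"post",pp.round(1))
hsv=cv2.cvtColor(c["color"],cv2.COLOR_RGB2HSV);m=(hsv[...,2]<70).astype(np.uint8);m[258:]=0
n,l,st,ce=cv2.connectedComponentsWithStats(m)
for i in range(1,n):
    if st[i,4]>150:print("dark",st[i].tolist(),ce[i].round(1),plane(K,v,ce[i],.16)[:2].round(4))
g=cv2.GaussianBlur(cv2.cvtColor(c["color"],cv2.COLOR_RGB2GRAY),(3,3),0)
h=cv2.HoughCircles(g[:258],cv2.HOUGH_GRADIENT,1,15,param1=120,param2=18,minRadius=7,maxRadius=45)
if h is not None:
    for x,y,r in h[0]:
        if min(np.hypot(*(pk-[x,y])),np.hypot(*(pp-[x,y])))<40:print("circ",x,y,r,plane(K,v,(x,y),.168)[:2].round(4),plane(K,v,(x,y),.142)[:2].round(4))
E
python3 knob.py w8
```

```text
time_s: 29.7
position: [0.411, -0.2047, 0.2621]
tcp_rot: [[0.701, 0.713, -0.001], [0.713, -0.701, 0.002], [0.001, -0.002, -1.0]]
force: [0.7, -0.0, -0.2]
opening: 0.998
grasp_force: 0.0
[ 0.411  -0.2047  0.2621] [-4.05e+01  1.44e+01  1.02e+02  1.00e-01  6.37e+01  4.00e+00] 29.7
expect knob [333.5  32.3] post [452.4 140.6]
dark [292, 0, 82, 99, 4427] [332.1  40.3] [ 0.5144 -0.1119]
dark [614, 0, 26, 44, 579] [630.7  14.2] [ 0.6729 -0.2446]
dark [99, 134, 156, 124, 8884] [182.  198.9] [ 0.3525 -0.1102]
dark [391, 138, 22, 25, 196] [399.7 151.2] [ 0.4984 -0.2024]
circ 446.5 139.5 22.3 [ 0.527  -0.2186] [ 0.5339 -0.2248]
circ 332.5 32.5 17.4 [ 0.5162 -0.1101] [ 0.5221 -0.1053]
circ 471.5 163.5 23.0 [ 0.5293 -0.245 ] [ 0.5365 -0.2538]
circ 487.5 127.5 19.9 [ 0.5535 -0.2329] [ 0.5631 -0.2405]
circ 482.5 152.5 25.2 [ 0.54   -0.2443] [ 0.5483 -0.2531]
circ 459.5 149.5 16.3 [ 0.5293 -0.2308] [ 0.5365 -0.2382]
circ 426.5 128.5 14.1 [ 0.5215 -0.2025] [ 0.5279 -0.2071]
```

The knob cap is at (332.5,32.5), within 1 px of where it should be with the arm at its stop and the screw home. The last push (16 N) and knob moment (about 0.8 N m) agree. I'm handing in.

```bash
python3 -c "
from rig import bot
print(bot.hand_in())"
```

```text
the job is handed in; nothing more can be done
None
```

The job is handed in at about 30 s of the 72 s: the upper half is seated on its keys, the clamp arm measures within about 1 mm of its stop, and the knob is screwed down until it locked. The hand-in returned no verdict, and I checked the final arm and knob positions by measurement only, since my picture views were used up.

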